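# Stack the drilling sandwich under the flip-up guard

### The job

Swing the drilling fixture's guard up and over past its balance point so that it stays open by itself, then build the drilling stack on the plywood board that already lies on the cork pad: first the aluminium blank, then on top, face up, the steel template from the wooden cradle. The plates lie lengthwise from cheek to cheek with their edges flush with the board's and it stays on its pad; set each plate down gently without dropping it, and leave everything else on the bench where it is.

Things in the scene. Friction and masses are not known exactly. Their poses are not given: they have to be found in the camera images.
- fixture: Fixed drilling fixture: grey base plate, top 14 above the bench, x from -66 to +90, y +-59. Blue cheeks beside the pad: inner faces at y -41 and +41, 12 thick, x -25 to +25, tops 58 above the bench; no finger fits between a cheek and a plate's end. Hinge posts at x 67 to 87, 74 high. Origin: bench level under the pad's centre; x points to the hinge (away from robot), y from cheek to cheek.
- pad (a point): Centre of the cork pad's top face, 15 above the bench. The pad has the plates' outline: 48 along the fixture's x, 66 along the fixture's y (from cheek to cheek, 8 free at each end). Its axes are the fixture's axes.
- guard (a joint): Angle (rad) of the clear guard with yellow frame, 88 wide, 164 long, 120 g. 0: lying level, closed over the pad, 70 above the bench; grows as its front is lifted up and back. Past its balance point at 1.57 (upright) it falls back by its weight to a stop at 2.0 and stays; short of it, it falls shut. Hinge nearly frictionless.
- guard_bar (a point): Middle of the guard's black handle bar: round, 10 thick, 70 free between the yellow side arms, parallel to the fixture's y, along the guard's free front edge, 160 from the hinge axis. 43 free space between bar and guard panel: it can be pinched or hooked from above; in a light pinch it turns between the finger pads.
- guard_hinge (a point): Middle of the guard's hinge axis, which runs along the fixture's y: 77 behind the pad's centre, 70 above the bench.
- board: Plywood backing board, light wood, 66 (its own x) x 48 (its own y) x 10 thick (z); origin at the centre of its underside; 25 g (may vary). It starts lying on the pad, lengthwise from cheek to cheek, within 3 of its centre.
- blank: Bright aluminium blank, plain (pale, almost white), 66 (its own x) x 48 (its own y) x 10 thick (z); origin at the centre of its underside; 85 g (may vary).
- template: Dark steel drilling template with five brass-ringed black holes on its face, 66 (its own x) x 48 (its own y) x 10 thick (z); origin at the centre of its underside; 240 g (may vary). It starts face up in the wooden cradle, underside 12 above the bench, its x along the cradle's x.
- cradle: Fixed dark-wood cradle: a floor 12 high, only 46 long in its own x (the template's ends stick out over the bench, 10 each), and two rails along x, 62 long, 10 thick, tops 36 above the bench, inner faces 58 apart (5 beside each long side of the template: no room for a finger; its ends are open). Origin at bench level, centre.
- gear: Bystander: a brass spur gear lying flat, 57 diameter, 12 high with a hub 20 high. Origin at its underside.
- tin: Bystander: a flat round tin, 58 diameter, 22 high, copper-coloured with an orange lid band. Origin at its underside.
- wheel: Bystander: a model motorcycle wheel lying flat, 72 diameter, 15 high, black tyre. Origin at its underside.
- jar: Bystander: a small amber jar with a red cap, 36 diameter, 55 high. Origin at its underside.
- screwdriver: Bystander: a screwdriver with a red handle lying flat, 150 long, about 25 high. Origin at its underside.
- square: Bystander: a steel engineer's square lying flat, about 125 x 75, 14 high. Origin at its underside.
- calculator: Bystander: a black desk calculator, 75 x 135, 18 high. Origin at its underside.
- pliers: Bystander: red-handled pliers lying flat, about 145 x 55, 10 high. Origin at its underside.

How it is judged:
By the outcome, as a careful person would: the job done as asked, in the order asked, and still so for the second after the job is handed in, with the robot touching nothing.
It also fails if it takes over 67 s, if anything falls off the work surface, if the arm or the gripper's body presses on something with over 40 N, if the wrist force passes 120 N, or if a joint passes its speed limit or range.

### The arm

A 6-joint arm with a two-finger parallel gripper is mounted at the origin on the work surface. World frame = base frame: x ahead of the robot, y to its left, z up, the work surface at z = 0. Lengths are in m, angles in rad, forces in N, time in s.
With the tool pointing down it reaches from about 0.325 to 1 m from the base axis. Payload 5.1 kg.
Tool frame: the origin (TCP) lies between the finger pads; the fingertips stand 22 mm ahead of it and the grasp point (between the pads) lies 3 mm ahead of it (env.tip_reach is the distance from the TCP to the fingertips, in m); z points along the fingers, y is the line along which they close (so a half turn about z gives the same grasp; the last joint's range is limited). The gripper opens to 85 mm and grips with 20 to 120 N. Pads are 22 mm wide; open, the fingers measure 114 mm over their backs; the gripper's body (76 mm by 85 mm) begins 54 mm behind the grasp point. The pads swing forward as they close: fully open they stand 13 mm farther back than shut.
Start: joints at [-1.383, 0.124, 1.65, -0, 1.367, -0.083], TCP at [0.174, -0.626, 0.253] pointing down, gripper open.
Joint ranges: [-2.61, 2.61], [-1.02, 2.33], [0.03, 2.71], [-1.35, 4.49], [0.32, 2.68], [-2.91, 2.91]. Speed limits (rad/s): [2.57, 2.57, 3.14, 3.14, 3.14, 3.14].

### API

Orientations are given as a unit quaternion [w, x, y, z].
In Python, from workcell import env gives the robot as it stands. Calls block until the motion is done:
- env.reach(position, orientation): joint-space move of the TCP to a pose.
- env.line_to(position, velocity=0.15, ori=None, stop_force=None): straight line of the TCP; ori=None keeps the orientation; velocity is the mean speed in m/s. With stop_force (N) it stops when the force on the tool has changed by that much, and returns True; else False.
- env.move_j(angles): joint-space move.
- env.grip(opening, newtons=None): finger opening in m; newtons is the grip in N (None keeps the last); returns when the fingers have stopped.
- env.dwell(seconds).
- env.ik(position, orientation): joint angles nearest the present ones, or None.
- env.get_image(name): name is "scene" or "top" or "wrist"; returns a dict with "image" (400x640x3 uint8, blue, green, red), "camera_matrix" (3x3 intrinsics, pixels), "rvec" (rotation vector, rad) and "tvec" (3), from world to camera coordinates, as OpenCV has them; the wrist camera has in their place "tool_from_camera" (4x4, takes a point from camera to tool coordinates, whose origin is the TCP and whose axes are the flange's). Camera axes: x right, y down, z forward; pixel columns grow to the right and rows downward; lengths in m; the calibration is good to about 2 mm. A picture is of the moment at which its call begins: read the wrist's pose just before it. There is no depth.
A pose or a line that the arm cannot do raises env.IKError and nothing moves.
- env.job_done(): hands the job in; it is judged then, once.
Trained networks look in the newest picture that a camera, given by its name, has taken for a name from the list of things; names that differ only in an ending like _2 or _b are one class to them, and where a whole thing is asked for, a point or a joint stands for the part that bears it (a point fixed in the world has none). Each returns a list of dicts, best first, with "conf" (0 to 1); they miss things now and then, are a little off and sometimes report something else, mostly with a low value. They report only what shows in the picture. A call takes as long as a camera call.
- env.masks_of(thing, camera): "pixels" (400x640 bool, what is visible of it) and "centre" ([column, row] in pixels, amid what is visible of it).
Readings, each from a call of its own:
- env.read_clock(): time.
- env.read_joint_positions(): joint angles.
- env.read_qd(): joint speeds.
- env.read_joint_efforts(): joint torques, N m.
- env.read_tcp_pos(): TCP position.
- env.read_eef_rot(): TCP orientation.
- env.read_force(): force on the tool from outside, world axes, zero at the start.
- env.read_torque(): the same for the moment, N m.
- env.read_finger_gap(): finger opening in m.
- env.read_grasp_force(): force on a finger pad.
Only numpy, scipy, OpenCV 4.12 (cv2) and the standard library are available. Lean on these libraries where they do the work, as an engineer would, in place of code of your own. Each camera call takes 0.05 s, during which the arm holds its last target. There are 200 camera calls.

## Working session

There is one attempt and no reset: what is moved stays moved. The work goes in short steps, each a Python script; the robot and the scene stay as the last script left them, time stands still between calls to the robot, and variables do not carry over. Pictures are saved under pics/ and viewed, at most 10 in all, crops included, and the job is handed in when it is done.

```bash
mkdir -p pics; ls; python3 - <<'E'
from workcell import env
import cv2,numpy as np
for n in("top","scene"):
    d=env.get_image(n); cv2.imwrite(f"pics/{n}0.png",d["image"])
    R=cv2.Rodrigues(np.array(d["rvec"]))[0]; print(n,(-R.T@np.array(d["tvec"]).ravel()).round(3),np.array(d["camera_matrix"]).round(1).tolist())
    for t in("fixture","guard","guard_bar","board","blank","template","cradle"):
        for m in env.masks_of(t,n)[:2]: print(t,round(m["conf"],2),np.round(m["centre"],1),m["pixels"].sum())
print(env.read_clock(),env.read_eef_rot(),env.tip_reach)
E
```

```text
pics
workcell.py
top [ 0.332 -0.005  1.322] [[520.1, 0.0, 320.5], [0.0, 520.1, 202.7], [0.0, 0.0, 1.0]]
fixture 0.74 [303.6 205.7] 2988
guard 0.81 [301.4 200.2] 1984
guard 0.47 [381.1 136.2] 217
guard_bar 0.8 [306.1 199.2] 1728
board 0.66 [329.6 125.3] 559
blank 0.69 [192.2 195.1] 489
template 0.65 [419.7 205.8] 498
cradle 0.69 [301.8 204.8] 3137
cradle 0.57 [430.2 212. ] 377
scene [1.176 0.558 0.779] [[432.1, 0.0, 318.5], [0.0, 432.1, 195.7], [0.0, 0.0, 1.0]]
fixture 0.87 [327.1 217.1] 2832
fixture 0.74 [329.8 206.6] 1425
guard 0.58 [330.4 206.5] 1291
guard_bar 0.71 [331.8 209.6] 1288
board 0.56 [333.9 227.8] 71
board 0.34 [252.3 173.5] 175
blank 0.73 [420.  289.8] 561
template 0.51 [248.7 170.7] 173
0.8 [ 6.49835651e-06  9.90847565e-01  1.34985566e-01 -7.93758589e-06] 0.022
```

View pics/top0.png

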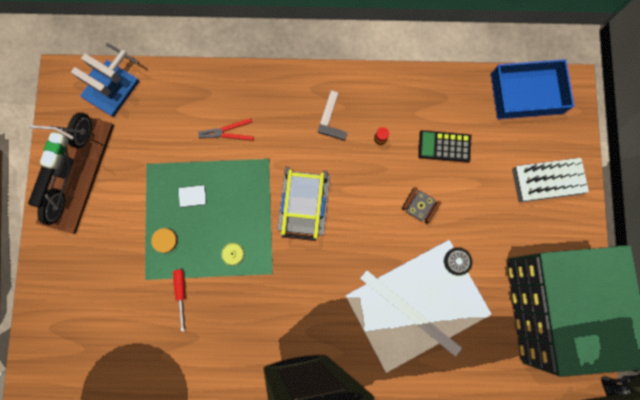

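View pics/scene0.png

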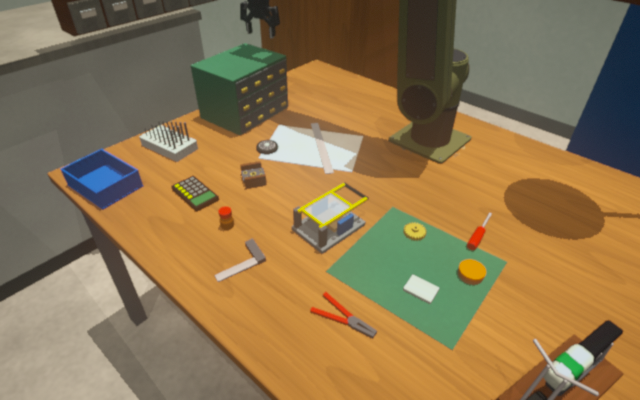

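```bash
cat > h.py <<'E'
from workcell import env
import cv2,numpy as np
from scipy.spatial.transform import Rotation as Ro
def q(a): return [0,np.cos(a/2),np.sin(a/2),0]   # tool down; fingers close along world direction a+90deg
def cam(n):
    """image, K, world_from_camera R, camera centre"""
    p=np.array(env.read_tcp_pos()); w=np.array(env.read_eef_rot())
    d=env.get_image(n); K=np.array(d["camera_matrix"])
    if n=="wrist":
        T=np.array(d["tool_from_camera"]); R0=Ro.from_quat(w[[1,2,3,0]]).as_matrix()
        return d["image"],K,R0@T[:3,:3],R0@T[:3,3]+p
    R=cv2.Rodrigues(np.array(d["rvec"]))[0]; return d["image"],K,R.T,-R.T@np.array(d["tvec"]).ravel()
def world(c,uv,z):
    _,K,R,o=c; uv=np.atleast_2d(uv).astype(float)
    r=np.c_[uv,np.ones(len(uv))]@np.linalg.inv(K).T@R.T
    return o+r*((z-o[2])/r[:,2:])
def pix(c,P):
    _,K,R,o=c; v=(np.atleast_2d(P)-o)@R@K.T; return v[:,:2]/v[:,2:]
def rect(c,mask,z):
    """min-area rectangle of a mask on plane z: centre, long-axis angle, sizes (mm)"""
    m=max(cv2.findContours(mask.astype(np.uint8),0,1)[0],key=cv2.contourArea)[:,0]
    W=world(c,m,z)[:,:2]*1000
    (cx,cy),(w,h),a=cv2.minAreaRect(W.astype(np.float32))
    if w<h: w,h,a=h,w,a+90
    return np.array([cx,cy])/1000,(np.radians(a)+np.pi/2)%np.pi-np.pi/2,w,h
E
python3 - <<'E'
from h import *
c=cam("top")
for t,z in(("blank",.01),("template",.022)): print(t,rect(c,env.masks_of(t,"top")[0]["pixels"],z))
hsv=cv2.cvtColor(c[0],cv2.COLOR_BGR2HSV)
m=cv2.inRange(hsv,(22,120,120),(35,255,255)); m[:160]=0;m[245:]=0;m[:,:275]=0;m[:,335:]=0
print("yellow",rect(c,cv2.morphologyEx(m,cv2.MORPH_CLOSE,np.ones((25,25))),.07))
print(world(c,[[300,236],[306,170]],.07))
f=cv2.resize(c[0][155:255,265:345],None,fx=5,fy=5,interpolation=3)
g=cv2.resize(c[0][180:230,390:450],None,fx=6,fy=6,interpolation=3)
o=np.zeros((500,800,3),np.uint8);o[:,:400]=f;o[:300,400:760]=g;cv2.imwrite("pics/crop.png",o)
E
```

```text
blank (array([0.56440765, 0.31526172]), np.float64(-1.4403165052083082), 67.23644256591797, 49.01365280151367)
template (array([ 0.54750146, -0.26763791]), np.float64(-0.5387389129744271), 66.88038635253906, 49.43798828125)
yellow (array([0.54010052, 0.03099476]), np.float64(-0.09633585769198127), 162.56698608398438, 90.93107604980469)
[[0.45950096 0.034568   0.07      ]
 [0.62304746 0.02345704 0.07      ]]
```

View pics/crop.png

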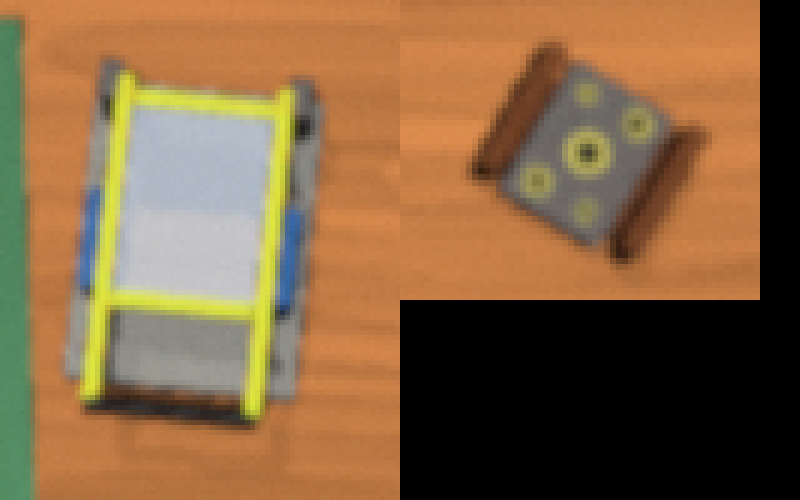

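```bash
python3 - <<'E'
from h import *
env.grip(.085)
env.reach([.47,.037,.30],q(np.pi/2-.096))
c=cam("wrist"); print(env.read_clock(),c[3].round(3),c[2].round(2).tolist(),c[1][0,0])
cv2.imwrite("pics/w1.png",c[0])
hsv=cv2.cvtColor(c[0],cv2.COLOR_BGR2HSV)
m=cv2.inRange(hsv,(22,120,100),(35,255,255))
print("yellow",rect(c,cv2.morphologyEx(m,cv2.MORPH_CLOSE,np.ones((9,9))),.075))
for m in env.masks_of("guard","wrist")[:2]: print(m["conf"],m["centre"],rect(c,m["pixels"],.07))
E
```

```text
3.7917 [0.478 0.119 0.421] [[1.0, -0.09, -0.03], [-0.1, -0.94, -0.32], [0.0, 0.33, -0.95]] 292.8159677462157
yellow (array([0.42786084, 0.19232239]), np.float64(-0.6798202711955375), 47.649452209472656, 47.438446044921875)
0.89 [387.8, 171.3] (array([0.53709302, 0.03065277]), np.float64(-0.09709672281541692), 170.56712341308594, 89.94275665283203)
```

View pics/w1.png

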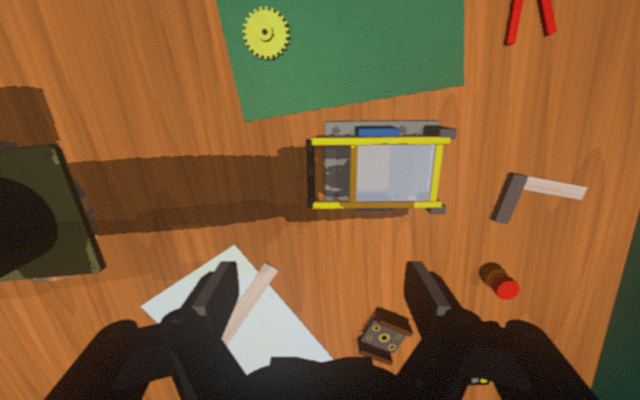

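```bash
python3 - <<'E'
from h import *
c=cam("wrist")
g=cv2.cvtColor(c[0],cv2.COLOR_BGR2GRAY)
print(g[150:200:8,300:325])
hsv=cv2.cvtColor(c[0],cv2.COLOR_BGR2HSV)
m=cv2.inRange(hsv,(20,120,100),(35,255,255)); m[:120]=0;m[225:]=0;m[:,:300]=0;m[:,460:]=0
print("yellow",rect(c,cv2.morphologyEx(m,cv2.MORPH_CLOSE,np.ones((51,51))),.074))
print(world(c,[[311,173],[307,173],[315,173]],.07))
E
```

```text
[[ 63  60  68  65  69  58  54  35  38  50  44  39  36  47  55  65  78  75
   70  77  74  66  62  68  66]
 [ 66  61  68  67  72  65  58  47  37  33  35  32  35  43  64  78  92  86
   82  73  74  73  66  64  73]
 [ 63  64  65  62  63  69  57  43  43  35  44  38  36  36  49  66  78  75
   76  76  73  76  74  75  77]
 [ 64  65  67  70  69  64  66  47  37  44  46  39  38  39  51  68  70  76
   81  73  78  71  73  64  65]
 [ 65  62  62  71  68  76  63  51  34  33  39  40  35  33  47  63  74  74
   77  79  78  72  72  63  62]
 [ 64  69  64  67  61  68  64  52  38  36  32  37  36  38  42  62  75  78
   75  76  74  73  67  60  73]
 [ 60  70  69  65  65  61  63  52  46  44  45  48  40  37  39  53  66  74
   81 102 115 117 117 111 103]]
yellow (array([0.53987085, 0.03086412]), np.float64(-0.08594047469296662), 163.8662872314453, 89.39567565917969)
[[0.4584504  0.03895241 0.07      ]
 [0.45357673 0.03942731 0.07      ]
 [0.46332408 0.03847751 0.07      ]]
```

```bash
python3 - <<'E'
from h import *
Q=q(np.pi/2-.092)
env.grip(.032)
env.reach([.4585,.039,.13],Q)
env.line_to([.4585,.039,.073],.1,stop_force=8)
print(env.read_tcp_pos(),env.read_force())
env.grip(0,20)
print(env.read_finger_gap(),env.read_grasp_force(),env.read_force(),env.read_clock())
E
```

```text
[0.45923908 0.03897873 0.0738229 ] [0.10818345 0.26306368 0.79909415]
0.0093617471487538 20.68928986787796 [-6.21724803  0.39785133  6.80798003] 6.2
```

```bash
python3 - <<'E'
from h import *
u=np.array([np.cos(-.092),np.sin(-.092),0])
p0=np.array([.4583,.039,.0733]); H=p0+.16*u
F=[]
for t in np.linspace(0,1.88,10)[1:]:
    env.line_to(list(H-.16*np.cos(t)*u+[0,0,.16*np.sin(t)]),.15)
    F.append(np.round(env.read_force(),1).tolist()+[round(env.read_finger_gap()*1000,1)])
print(*F,sep="\n"); print(env.read_tcp_pos(),env.read_clock())
c=cam("scene"); cv2.imwrite("pics/s2.png",c[0][100:300,220:440].repeat(3,0).repeat(3,1)[:600])
E
```

```text
[-4.2, 0.5, -0.1, 9.1]
[-8.4, 1.5, 2.6, 8.7]
[-14.2, 2.2, 7.4, 9.3]
[-13.3, 0.6, 13.8, 9.0]
[-6.4, 2.2, 10.9, 9.2]
[-4.5, 2.9, 10.9, 9.1]
[-0.3, 1.5, 8.8, 9.0]
[0.2, 2.5, 6.4, 9.0]
[2.0, 3.0, 3.2, 9.3]
[0.66628809 0.02029709 0.2258786 ] 9.575
```

View pics/s2.png

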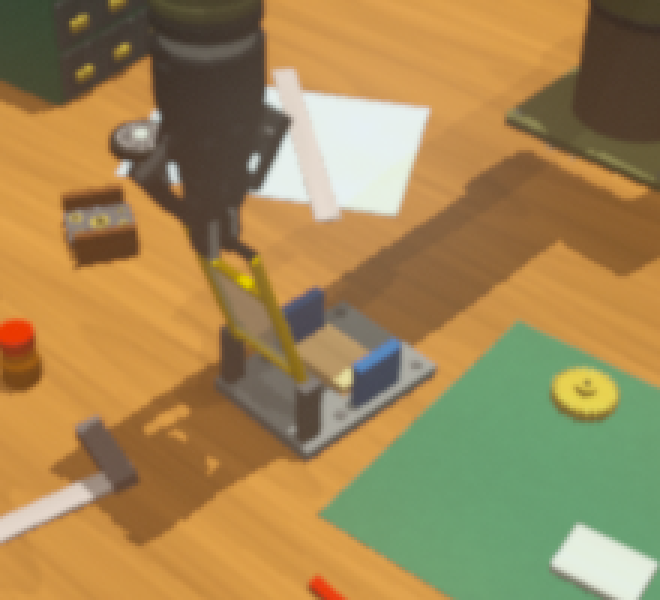

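```bash
python3 - <<'E'
from h import *
env.grip(.07)
p=env.read_tcp_pos(); env.line_to([p[0],p[1],.29],.15)
env.grip(.085)
env.reach([.54,.05,.27],q(np.pi/2-.092))
c=cam("wrist"); cv2.imwrite("pics/w3.png",c[0]); np.savez("w3.npz",i=c[0],K=c[1],R=c[2],o=c[3])
for t in("board","guard","fixture"):
    for m in env.masks_of(t,"wrist")[:2]: print(t,m["conf"],m["centre"],m["pixels"].sum(),rect(c,m["pixels"],.025))
print(env.read_clock())
E
```

```text
board 0.64 [322.2, 188.5] 1857 (array([0.53902039, 0.0303593 ]), np.float64(1.4666631329053268), 69.01599884033203, 47.85445785522461)
board 0.24 [462.3, 298.9] 366 (array([ 0.73523486, -0.16360828]), np.float64(-1.000154142120893), 73.01625061035156, 17.57282829284668)
guard 0.71 [452.6, 221.2] 11998 (array([ 0.73077271, -0.07109843]), np.float64(-0.34213896840356917), 283.5188903808594, 180.96934509277344)
fixture 0.86 [408.2, 206.1] 21096 (array([ 0.674328 , -0.0249079]), np.float64(-0.4877682733972364), 450.6546630859375, 173.31503295898438)
11.8917
```

View pics/w3.png

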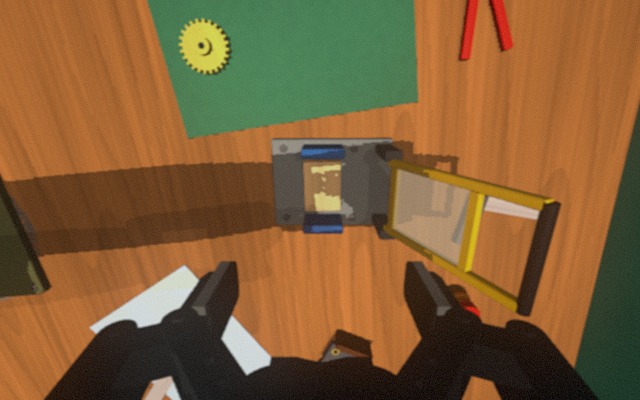

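```bash
python3 - <<'E'
from h import *
env.reach([.54,.0,.16],q(np.pi/2-.1))
c=cam("wrist"); cv2.imwrite("pics/w4.png",c[0]); np.savez("w4.npz",i=c[0],K=c[1],R=c[2],o=c[3])
for t in("board",):
    for m in env.masks_of(t,"wrist")[:1]: print(t,m["conf"],m["centre"],m["pixels"].sum(),rect(c,m["pixels"],.025))
env.reach([.565,.27,.16],q(1.70))
c=cam("wrist"); cv2.imwrite("pics/w5.png",c[0]); np.savez("w5.npz",i=c[0],K=c[1],R=c[2],o=c[3])
for m in env.masks_of("blank","wrist")[:1]: print(m["conf"],m["centre"],m["pixels"].sum(),rect(c,m["pixels"],.01))
hsv=cv2.cvtColor(c[0],cv2.COLOR_BGR2HSV)
m=cv2.inRange(hsv,(0,0,130),(180,60,255)); m[280:]=0; print(rect(c,m,.01))
print(env.read_clock())
d=np.load("w4.npz"); o=np.vstack([d["i"][140:300,190:450],c[0][120:280,190:450]]); cv2.imwrite("pics/c45.png",cv2.resize(o,None,fx=1.85,fy=1.85))
E
```

```text
board 0.61 [315.1, 165.9] 3983 (array([0.5395921 , 0.03030307]), np.float64(1.4990026969704857), 66.36103057861328, 48.02130889892578)
0.78 [327.7, 140.5] 3861 (array([0.56523096, 0.31701624]), np.float64(-1.4642863947904852), 67.80046844482422, 48.52482223510742)
(array([0.56529309, 0.31662869]), np.float64(-1.441592425686565), 66.05403900146484, 49.94403076171875)
13.6917
```

View pics/c45.png

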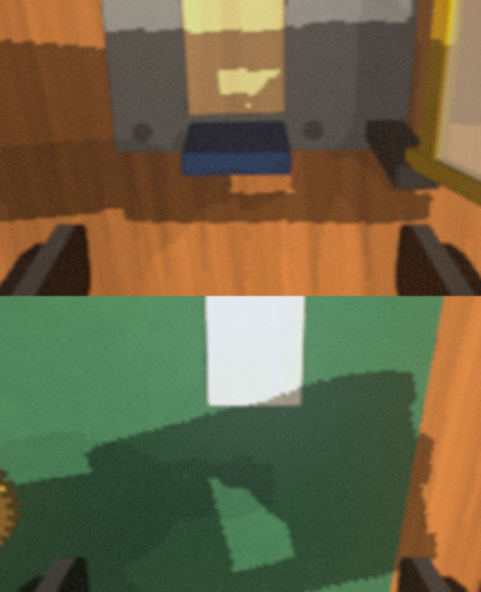

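```bash
cat > e.py <<'E'
import numpy as np,cv2
from h import world
def edges(f,chan,thr,rows,c0,z):
    """long-side fit: for each row find left/right edge of the block containing column c0"""
    d=np.load(f); c=(d["i"],d["K"],d["R"],d["o"])
    s=cv2.GaussianBlur(cv2.cvtColor(c[0],cv2.COLOR_BGR2HSV)[...,chan],(3,3),0).astype(float)
    if chan==1 and thr<0: s=-s
    E=[[],[]]
    for r in rows:
        for k,st in((0,-1),(1,1)):
            x=c0
            while s[r,x]>thr: x+=st
            a,b=s[r,x-st],s[r,x]; E[k].append([x-st+st*(a-thr)/(a-b),r])
    out=[]
    for e in E:
        W=world(c,e,z)[:,:2]; p=np.polyfit(W[:,1],W[:,0],1)
        res=W[:,0]-np.polyval(p,W[:,1]); k=abs(res)<.0015; p=np.polyfit(W[k,1],W[k,0],1); out.append((p[0],p[1],abs(res).max()*1000,W[:,1].min(),W[:,1].max()))
    for o in out: print(np.round(o,4),"yaw",round(-np.arctan(o[0]),4))
    return out
E
python3 - <<'E'
from e import *
d=np.load("w4.npz");h=cv2.cvtColor(d["i"],cv2.COLOR_BGR2HSV)
for r in(130,150,170,190): print(h[r,280:350:3,1].tolist())
print(h[90:220:3,312].tolist())
d=np.load("w5.npz");h=cv2.cvtColor(d["i"],cv2.COLOR_BGR2HSV)
print(h[140,290:370:3,1].tolist(), h[80:200:3,325,1].tolist())
E
```

```text
[29, 25, 41, 94, 93, 93, 99, 103, 99, 97, 106, 103, 104, 98, 96, 92, 96, 97, 97, 98, 98, 107, 23, 31]
[31, 30, 25, 89, 89, 92, 94, 100, 97, 94, 101, 102, 105, 102, 98, 102, 98, 97, 96, 98, 101, 97, 31, 28]
[48, 48, 37, 79, 131, 131, 137, 132, 132, 124, 131, 128, 128, 121, 124, 125, 129, 120, 132, 125, 124, 118, 39, 40]
[28, 49, 43, 40, 130, 125, 127, 132, 126, 132, 105, 108, 115, 119, 115, 99, 110, 126, 128, 123, 131, 114, 40, 30]
[[13, 172, 184], [14, 165, 175], [19, 24, 147], [23, 26, 158], [108, 113, 131], [107, 157, 172], [108, 151, 171], [107, 152, 166], [107, 152, 168], [109, 126, 128], [21, 30, 146], [24, 26, 137], [14, 117, 166], [21, 111, 216], [23, 107, 219], [24, 105, 214], [23, 107, 219], [24, 103, 220], [24, 104, 218], [24, 105, 219], [23, 108, 218], [24, 102, 222], [19, 119, 170], [15, 131, 156], [15, 129, 148], [16, 128, 155], [15, 127, 155], [15, 129, 154], [17, 128, 152], [20, 113, 172], [24, 103, 217], [24, 102, 215], [24, 102, 216], [25, 104, 218], [15, 124, 156], [17, 135, 153], [16, 132, 153], [14, 99, 113], [15, 31, 82], [124, 38, 53], [145, 32, 48], [110, 44, 52], [144, 26, 49], [115, 31, 49]]
[95, 97, 104, 92, 16, 10, 12, 10, 11, 8, 13, 12, 8, 9, 10, 13, 14, 13, 9, 7, 7, 13, 88, 93, 93, 96, 92] [104, 107, 102, 99, 100, 98, 99, 95, 102, 14, 16, 17, 15, 15, 14, 14, 14, 12, 12, 10, 11, 10, 8, 10, 10, 8, 7, 5, 9, 7, 8, 7, 7, 20, 85, 82, 85, 78, 86, 91]
```

```bash
python3 - <<'E'
from e import *
d=np.load("w4.npz");c=(d["i"],d["K"],d["R"],d["o"])
o=edges("w4.npz",1,65,range(132,198,3),318,.025)
h=cv2.cvtColor(c[0],cv2.COLOR_BGR2HSV).astype(int)
g=[(x,[r for r in range(110,150) if h[r,x,1]>65 and h[r,x,0]<40][0],[r for r in range(180,215) if h[r,x,1]>65 and h[r,x,0]<40][-1]) for x in range(296,342,5)]
A=world(c,[(x,a-.5) for x,a,b in g],.025);B=world(c,[(x,b+.5) for x,a,b in g],.025)
print(A[:,:2].round(4).tolist(),B[:,:2].round(4).tolist()); print((A.mean(0)+B.mean(0))/2,np.linalg.norm(A.mean(0)-B.mean(0)))
yb=.0303; print([np.polyval(p[:2],yb) for p in o])
o=edges("w5.npz",1,-50,range(112,175,3),328,.01); print([np.polyval(p[:2],.3168) for p in o])
E
```

```text
[0.0874 0.5127 0.2658 0.0053 0.0616] yaw -0.0872
[6.730e-02 5.628e-01 2.899e-01 3.000e-04 5.660e-02] yaw -0.0672
[[0.5266, 0.0669], [0.5307, 0.0657], [0.535, 0.0653], [0.5392, 0.0648], [0.5435, 0.0652], [0.5477, 0.0648], [0.5519, 0.0644], [0.5561, 0.0631], [0.5604, 0.0635], [0.5646, 0.0631]] [[0.5177, -0.0024], [0.5223, -0.0029], [0.5269, -0.0034], [0.5316, -0.0028], [0.5362, -0.0033], [0.5408, -0.0038], [0.5454, -0.0042], [0.55, -0.0047], [0.5546, -0.0052], [0.5592, -0.0056]]
[0.54201336 0.0304233  0.025     ] 0.06889498266989266
[np.float64(0.5153016132172833), np.float64(0.5648709894913101)]
[-0.13    0.5816  0.1449  0.2875  0.3412] yaw 0.1293
[-0.1368  0.6333  0.2023  0.2938  0.3475] yaw 0.1359
[np.float64(0.5404495157460576), np.float64(0.5899368521436029)]
```

```bash
python3 - <<'E'
from h import *
b=[.5652,.3168]; Q=q(np.pi/2+.132)
env.grip(.062,40)
env.reach(b+[.06],Q)
print(env.line_to(b+[.0215],.06,stop_force=8),env.read_tcp_pos(),env.read_force())
env.grip(0,40)
print(env.read_finger_gap(),env.read_grasp_force(),env.read_force(),env.read_tcp_pos(),env.read_clock())
env.line_to(b+[.03],.05); print(env.read_finger_gap(),env.read_force())
env.line_to(b+[.13],.2)
t=[.5400,.0303]
env.reach(t+[.13],q(np.pi/2-.08))
env.line_to(t+[.056],.12)
print(env.line_to(t+[.0455],.02,stop_force=4),env.read_tcp_pos(),env.read_force(),env.read_finger_gap(),env.read_clock())
E
```

```text
False [0.56532659 0.31685876 0.02151081] [ 0.34881827  0.92906999 -0.59097727]
0.046434469092298584 42.14243531227112 [0.67710013 1.23818072 1.40343354] [0.56583845 0.31715826 0.02241727] 15.6333
0.04629318521621225 [ 0.00562094 -0.06016229 -0.99644168]
True [0.54022696 0.03025951 0.04730077] [-0.54995861  0.0512731   4.62326552] 0.046627889859782494 18.95
```

```bash
python3 - <<'E'
from h import *
from e import edges
env.grip(.066)
env.line_to([.54,.0303,.12],.15)
env.grip(.085)
env.reach([.54,.0,.17],q(np.pi/2-.08))
c=cam("wrist"); np.savez("w6.npz",i=c[0],K=c[1],R=c[2],o=c[3])
m=env.masks_of("blank","wrist")[0]; print(m["conf"],rect(c,m["pixels"],.035))
o=edges("w6.npz",1,-50,range(140,185,3),318,.035); print([np.polyval(p[:2],.0303) for p in o])
cv2.imwrite("pics/w6.png",cv2.resize(c[0][110:260,230:430],None,fx=4,fy=4,interpolation=3)); print(env.read_clock())
E
```

```text
0.8 (array([0.5400741 , 0.03062709]), np.float64(1.4900607341363816), 65.677490234375, 47.82833480834961)
[0.0815 0.4788 0.5219 0.019  0.0564] yaw -0.0813
[0.0965 0.6184 0.2844 0.0075 0.045 ] yaw -0.0962
[np.float64(0.48127078172390053), np.float64(0.6213651013347391)]
20.6917
```

View pics/w6.png

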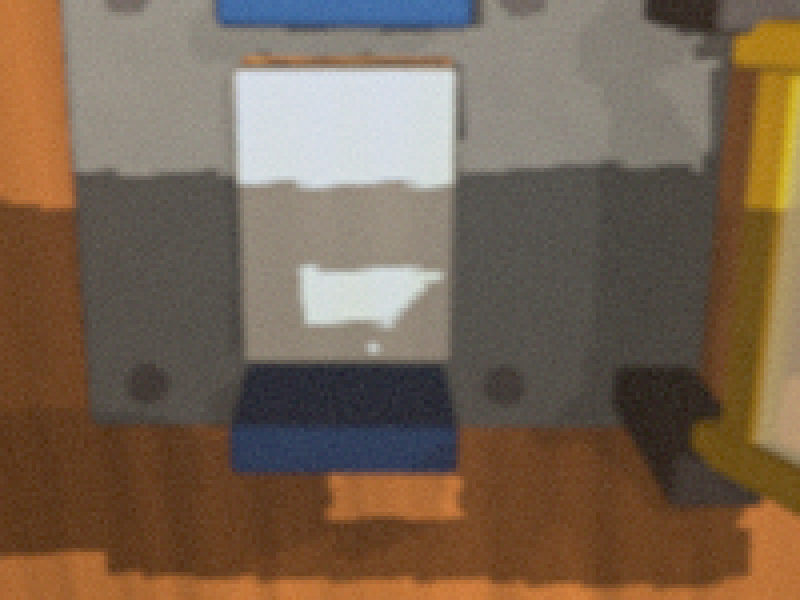

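```bash
python3 - <<'E'
from e import *
d=np.load("w6.npz");c=(d["i"],d["K"],d["R"],d["o"])
for x in (296,305,315,325,335,342): print(x,c[0][118:131,x].tolist())
for z in(.015,.025,.035): print(z,world(c,[[316,r] for r in(123,124,125,126,127,200)],z)[:,1].round(4))
g=cv2.cvtColor(c[0],cv2.COLOR_BGR2GRAY)
for r in(135,150,165,180,192): print(r,g[r,284:296].tolist(),g[r,338:352].tolist())
E
```

```text
296 [[124, 135, 142], [125, 135, 139], [125, 137, 138], [124, 136, 137], [118, 124, 132], [96, 113, 136], [74, 117, 158], [81, 115, 158], [102, 120, 139], [175, 177, 182], [219, 212, 208], [230, 222, 217], [229, 221, 216]]
305 [[117, 127, 130], [122, 132, 137], [129, 137, 141], [128, 134, 138], [129, 138, 146], [118, 133, 152], [93, 125, 164], [77, 111, 153], [109, 125, 144], [177, 181, 185], [227, 219, 212], [230, 222, 213], [231, 220, 214]]
315 [[123, 131, 138], [127, 134, 138], [122, 134, 137], [125, 135, 136], [123, 132, 136], [115, 130, 148], [94, 123, 159], [75, 107, 146], [107, 124, 142], [173, 178, 182], [224, 218, 213], [229, 222, 212], [227, 220, 214]]
325 [[105, 113, 118], [123, 130, 136], [122, 129, 137], [127, 133, 137], [128, 139, 143], [122, 134, 150], [91, 115, 148], [80, 103, 131], [112, 127, 139], [180, 185, 189], [224, 217, 212], [232, 222, 215], [232, 223, 218]]
335 [[112, 120, 124], [124, 132, 135], [123, 131, 137], [123, 131, 133], [134, 140, 145], [128, 139, 151], [96, 117, 146], [77, 105, 139], [109, 127, 145], [178, 187, 192], [218, 215, 210], [227, 220, 214]
[... 347 characters left out ...]
-0.0063]
0.035 [ 0.0658  0.065   0.0641  0.0633  0.0625 -0.003 ]
135 [144, 136, 134, 139, 162, 199, 216, 222, 223, 220, 220, 218] [220, 221, 220, 220, 211, 175, 127, 112, 128, 142, 139, 142, 141, 144]
150 [144, 144, 135, 131, 145, 181, 211, 220, 221, 217, 219, 221] [217, 220, 218, 221, 203, 164, 130, 134, 140, 138, 137, 142, 142, 144]
165 [83, 87, 88, 81, 78, 91, 123, 136, 141, 138, 139, 138] [143, 139, 133, 137, 119, 106, 87, 81, 82, 84, 91, 84, 83, 86]
180 [85, 79, 84, 79, 78, 84, 110, 127, 137, 136, 138, 137] [170, 159, 147, 133, 112, 100, 87, 82, 81, 85, 82, 83, 84, 84]
192 [82, 77, 83, 77, 75, 73, 88, 114, 133, 140, 138, 135] [133, 135, 130, 127, 108, 84, 82, 84, 78, 79, 81, 82, 83, 83]
```

```bash
python3 - <<'E'
from e import *
for f,rr in(("w4.npz",((118,136),(196,210))),("w6.npz",((196,206),))):
    d=np.load(f);c=(d["i"],d["K"],d["R"],d["o"])
    for a,b in rr:
        print(f,a); 
        for x in(305,316,328): print(x,c[0][a:b,x-2:x+3].mean(1).round().astype(int).tolist())
        z=.025 if f=="w4.npz" else .035
        print(world(c,[[316,r] for r in range(a,b)],z)[:,1].round(4).tolist())
E
```

```text
w4.npz 118
305 [[100, 81, 71], [97, 102, 105], [118, 128, 135], [127, 137, 142], [127, 138, 143], [128, 139, 143], [127, 136, 143], [119, 136, 159], [90, 126, 171], [72, 113, 160], [93, 142, 172], [122, 188, 206], [135, 210, 220], [137, 212, 219], [137, 212, 219], [135, 209, 218], [135, 210, 218], [138, 212, 218]]
316 [[104, 94, 90], [114, 124, 129], [125, 135, 142], [122, 134, 139], [122, 134, 139], [126, 136, 139], [118, 128, 134], [101, 125, 150], [85, 130, 177], [83, 131, 176], [104, 161, 197], [125, 192, 218], [132, 203, 221], [130, 199, 218], [128, 200, 218], [130, 201, 218], [129, 200, 218], [129, 200, 219]]
328 [[93, 81, 78], [98, 107, 113], [117, 128, 134], [127, 137, 143], [125, 137, 141], [125, 136, 140], [121, 133, 144], [110, 132, 158], [82, 115, 153], [82, 127, 158], [115, 178, 199], [136, 208, 218], [137, 211, 218], [136, 209, 218], [136, 211, 218], [135, 209, 217], [135, 209, 217], [134, 209, 217]]
[0.0705, 0.0697, 0.0689, 0.0681, 0.0673, 0.0664, 0.0656, 0.0648, 0.064, 0.0632, 0.0624, 0.0615, 0.0607, 0.0599, 0.0591, 0.0582, 0.0574, 0.0566]
w4.npz 196
305 [[79, 119, 15
[... 609 characters left out ...]
, 42, 42]]
[0.002, 0.001, 0.0001, -0.0009, -0.0019, -0.0028, -0.0038, -0.0048, -0.0057, -0.0067, -0.0077, -0.0087, -0.0097, -0.0107]
w6.npz 196
305 [[119, 134, 144], [117, 133, 143], [119, 133, 144], [108, 122, 132], [83, 90, 97], [61, 60, 61], [54, 46, 45], [54, 44, 43], [53, 43, 43], [55, 46, 44]]
316 [[119, 133, 143], [119, 133, 143], [119, 133, 143], [109, 122, 131], [82, 90, 95], [60, 57, 58], [52, 45, 41], [53, 41, 40], [55, 45, 44], [50, 42, 40]]
328 [[123, 138, 149], [121, 136, 147], [121, 136, 147], [109, 123, 133], [84, 93, 98], [64, 60, 61], [57, 48, 46], [54, 45, 44], [53, 42, 40], [54, 44, 43]]
[0.0009, -0.0001, -0.0011, -0.0021, -0.003, -0.004, -0.005, -0.006, -0.0069, -0.0079]
```

```bash
python3 - <<'E'
from h import *
a=np.pi/2-.539
env.reach([.54,.0,.22],q(np.pi/2-.08))
env.reach([.522,-.31,.17],q(a))
c=cam("wrist"); np.savez("w7.npz",i=c[0],K=c[1],R=c[2],o=c[3])
for m in env.masks_of("template","wrist")[:1]: print(m["conf"],m["centre"],rect(c,m["pixels"],.022))
for m in env.masks_of("cradle","wrist")[:1]: print(m["conf"],m["centre"],rect(c,m["pixels"],.036))
print(pix(c,[.5475,-.2676,.022])); print(env.read_clock())
cv2.imwrite("pics/w7.png",cv2.resize(c[0][100:260,220:420],None,fx=3,fy=3,interpolation=3))
E
```

```text
0.81 [320.0, 142.1] (array([ 0.54809332, -0.26812201]), np.float64(-0.5435981166993855), 65.8569564819336, 47.52619171142578)
0.91 [323.3, 168.4] (array([ 0.53377197, -0.29400381]), np.float64(-0.5659407066646054), 62.172019958496094, 19.028715133666992)
[[320.79996993 142.96809575]]
22.3583
```

View pics/w7.png

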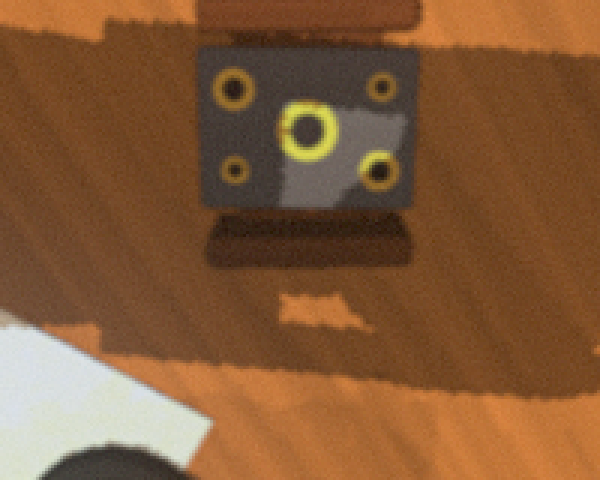

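```bash
python3 - <<'E'
from h import *
a=np.pi/2-.544; p=[.5481,-.2681]
env.reach(p+[.07],q(a))
print(env.line_to(p+[.029],.06,stop_force=8),env.read_tcp_pos())
env.grip(0,80)
print(env.read_finger_gap(),env.read_grasp_force(),env.read_force(),env.read_tcp_pos())
env.line_to(p+[.037],.05); print(env.read_finger_gap(),env.read_force())
env.line_to(p+[.10],.2)
s=[.56,-.13]
env.reach(s+[.08],q(.75))
env.line_to(s+[.026],.1)
print(env.line_to(s+[.0155],.02,stop_force=4),env.read_tcp_pos(),env.read_force(),env.read_finger_gap())
env.grip(.085); env.line_to(s+[.1],.2)
g=np.array(s)-.04*np.array([np.cos(2.32),np.sin(2.32)])
env.reach(list(g)+[.17],q(2.32))
c=cam("wrist"); np.savez("w8.npz",i=c[0],K=c[1],R=c[2],o=c[3])
for m in env.masks_of("template","wrist")[:1]: print(m["conf"],m["centre"],rect(c,m["pixels"],.01))
print(env.read_clock())
E
```

```text
False [ 0.54829144 -0.26820159  0.02911408]
0.06353773566482632 88.40004801750183 [ 0.44016748 -0.49705311  5.05950332] [ 0.54908664 -0.26864368  0.0304279 ]
0.063509818726351 [-0.11335868  0.46030494 -2.44951534]
True [ 0.56049636 -0.13010624  0.01841493] [ 0.1693814  -1.17887628  3.96879236] 0.06345975707832946
0.89 [321.8, 149.7] (array([ 0.56063416, -0.13059065]), np.float64(-0.8218226171006253), 64.57258605957031, 47.88405227661133)
29.0083
```

```bash
python3 - <<'E'
from h import *
p=[.5606,-.1304]
env.grip(.062,80)
env.reach(p+[.06],q(2.32))
print(env.line_to(p+[.0215],.06,stop_force=8),env.read_tcp_pos())
env.grip(0,80)
print(env.read_finger_gap(),env.read_force(),env.read_tcp_pos())
env.line_to(p+[.03],.05); print(env.read_finger_gap(),env.read_force())
env.line_to(p+[.14],.2)
t=[.5400,.0301]
env.reach(t+[.14],q(np.pi/2-.08))
env.line_to(t+[.067],.12)
print(env.line_to(t+[.0555],.02,stop_force=4),env.read_tcp_pos(),env.read_force(),env.read_finger_gap())
env.grip(.066); env.line_to(t+[.13],.15)
env.grip(.085)
env.reach([.54,.0,.17],q(np.pi/2-.08))
c=cam("wrist"); np.savez("w9.npz",i=c[0],K=c[1],R=c[2],o=c[3])
for m in env.masks_of("template","wrist")[:1]: print(m["conf"],m["centre"],rect(c,m["pixels"],.045))
cv2.imwrite("pics/w9.png",cv2.resize(c[0][80:230,230:430],None,fx=4,fy=4,interpolation=3)); print(env.read_clock())
E
```

```text
False [ 0.56071279 -0.13040961  0.02148178]
0.04498365450084286 [-0.6986221   0.98356275  5.00577829] [ 0.56141274 -0.130597    0.0227018 ]
0.045566667455619665 [-0.30413632 -0.02585181 -2.78789193]
True [0.54020711 0.03012554 0.05768754] [0.25896594 0.12918558 3.90979032] 0.045432647990107225
0.8 [316.2, 162.9] (array([0.53989807, 0.03028444]), np.float64(1.4885091764853016), 66.05694580078125, 47.88984680175781)
36.025
```

View pics/w9.png

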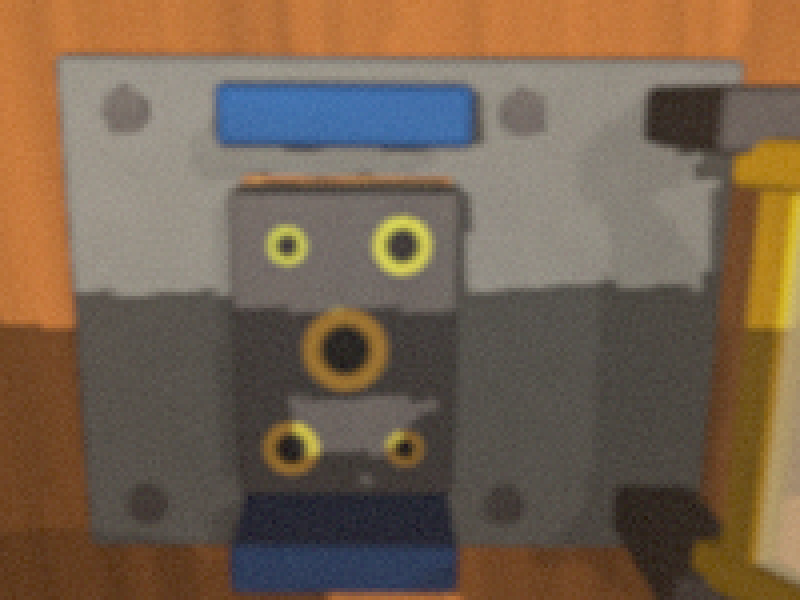

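```bash
python3 - <<'E'
from h import *
env.reach([.45,-.02,.28],q(np.pi/2-.08)); print(env.job_done())
E
```

```text
the job is handed in; nothing more can be done
None
```

The job is handed in: the guard stands open by itself, and the blank, then the template face up, lie on the board with edges flush to within about 0.5 mm by the wrist camera, at about 37 s of the 67 s allowed.

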